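# Park the cleaned microscope parts on their matching pads

### The arm

A 6-joint arm with a two-finger parallel gripper is mounted at the origin on the work surface. World frame = base frame: x ahead of the robot, y to its left, z up, the work surface at z = 0. Lengths are in mm, angles in rad, forces in N, time in s.
With the tool pointing down it reaches from about 150 to 775 mm from the base axis. Payload 6.1 kg.
Tool frame: the origin (TCP) lies at the very end of the fingers, on their centre line; the grasp point (between the pads) lies 19 mm behind it; x points along the fingers, z is the direction in which the jaws open and shut, and the axes are right-handed (so a half turn about x gives the same grasp; the last joint's range is limited). The gripper opens to 85 mm and grips with 20 to 120 N. Pads are 22 mm wide; open, the fingers measure 114 mm over their backs; the gripper's body (76 mm by 85 mm) begins 54 mm behind the grasp point. The pads swing forward as they close: fully open they stand 13 mm farther back than shut.
Start: joints at [1.326, 0.126, -0.04, 1.405, 0, 1.571], TCP at [127.234, 509.333, 231.295] pointing down, gripper open.
Joint ranges: [-2.72, 2.72], [-0.95, 1.95], [-1.27, 1.35], [-1.78, 2.02], [-1.46, 1.47], [-3.14, 3.14]. Speed limits (rad/s): [2.39, 2.39, 3.01, 3.14, 3.14, 3.14].

### API

Orientations are given as a unit quaternion [w, x, y, z].
In Python, from cell import bot, camera, search_frame, regions_of, place_of gives the robot as it stands.
- The arm moves only by the shell command python3 -m handwheel 'ROWS' [FORCE]. ROWS is JSON, a list of rows, each an object with "slide": the shift along the tool's x, y, z in cm, a list of three; "delta_rot": the turn, a rotation vector about the tool's x, y, z in rad, a list of three; "gripper": the opening, from -1 (shut) to 1 (fully open). In form: [{"slide": [dx, dy, dz], "delta_rot": [ax, ay, az], "gripper": gripper}, ...]. A call has exactly 10 rows; each row shifts and turns the pose as measured when the row begins, along the tool's axes as they then stand; what a row does not reach is not made up. A row lasts 1/8 s, in which the tool goes at most 62.5 mm and 10.7 degrees, less where a joint would pass 70% of its speed; a pose out of reach is approached as far as the arm can. A call with a gripper value outside its range is refused whole. The fingers move at their own pace and stop on an object; FORCE is the grip in N (left out, the last holds). Time passes only in rows, so rows that do not move let the fingers close, or fill a call up. It gives the time, the measured TCP pose, the force and the opening at its end, in the units of the state.
- bot.state(): the state, without advancing time (a new reading comes with each control period).
- camera(name): name is "scene" or "side" or "wrist"; returns a dict with "pixels" (420x560x3 uint8, red, green, blue), "range_z" (420x560 float32, mm along the optical axis (not along the pixel's ray), 0 where there is no reading), "fx", "fy", "cx", "cy" (pixels), "position" and "orientation" of the camera in the world; the wrist camera has in their place "T_tool_cam" (4x4, takes a point from camera to tool coordinates, whose origin is the TCP and whose axes are the tool frame's). Camera axes: x right, y down, z forward; pixel columns grow to the right and rows downward; lengths in mm; the calibration is good to about 2 mm. A picture is of the moment at which its call begins: read the wrist's pose just before it.
- bot.sign_off(): hands the job in, once; it reports no verdict.
Trained networks look in the newest picture that a camera, given by its name, has taken for a name from the list of things; names that differ only in an ending like _2 or _b are one class to them, and where a whole thing is asked for, a point or a joint stands for the part that bears it (a point fixed in the world has none). Each returns a list of dicts, best first, with "conf" (0 to 1); they miss things now and then, are a little off and sometimes report something else, mostly with a low value. They report only what shows in the picture. A call takes as long as a camera call. They do not tell look-alikes from the thing itself.
- search_frame(query, camera): "pixel" ([column, row] in pixels, amid what is visible of it).
- regions_of(query, camera): "pixels" (420x560 bool, what is visible of it) and "pixel" ([column, row] in pixels, amid what is visible of it).
- place_of(query, camera): "pixel" ([column, row] in pixels: a listed point, or the origin of a listed thing).
The state is a dict: "t": time; "qpos": joint angles; "dq": joint speeds; "tau": joint torques, N m; "tcp_pos": TCP position; "orientation": TCP orientation; "force": force on the tool from outside, world axes, zero at the start; "moment": the same for the moment, N m; "grip_width": finger opening in mm.
Only numpy, scipy, OpenCV 4.12 (cv2) and the standard library are available. Lean on these libraries where they do the work, as an engineer would, in place of code of your own. Each camera call takes 0.05 s, during which the arm holds its last target.

### The job

The cleaned microscope parts stand about on the lab bench. Set each one upright in the middle of the dark pad whose pale outline fits its foot: the objective on the smallest disc, the eyepiece on the middle disc, the condenser on the largest disc, and the slide box on the rectangle, lined up with it. Put them down gently without dropping or tipping any, and leave the little oil bottle and the white dish where they stand.

Things in the scene. Friction and masses are not known exactly. Their poses are not given: they have to be found in the camera images.
- objective: loose microscope objective lens, the slimmest and shortest of the round parts, standing upright on its wide end: bright steel barrel 26 mm in diameter with a thin black band, straight up to 32 mm high, tapering above to a small glass tip; 48 mm high overall, about 90 g. Origin: centre of its underside; z up along its axis. Grip the straight barrel.
- eyepiece: loose microscope eyepiece standing upright on its black eyecup: eyecup 42 mm in diameter and 12 mm high, above it a bright steel barrel 30 mm in diameter with a glass top; 56 mm high overall, about 110 g. Origin: centre of its underside; z up along its axis. Grip the barrel above the eyecup.
- condenser: loose microscope condenser standing upright on its flange: black flange 60 mm in diameter and 14 mm high with a bright band, above it a dark steel neck 38 mm in diameter with a glass top; 54 mm high overall, about 220 g. Origin: centre of its underside; z up along its axis. Grip the neck above the flange.
- slide_box: loose closed white plastic box for microscope slides, lying flat: 84 mm long (its x), 34 mm wide (its y), 24 mm high, about 70 g, lying at any angle within about 45 degrees of straight ahead. Origin: centre of its underside; z up. Which end is which does not matter. Grip it across its width.
- pad_small_round: fixed parking pad on the bench: dark rubber square 100 x 100 mm, 6 mm thick, with a flat pale inlay flush with its top, in the middle: the smallest disc, 30 mm in diameter, for the objective. Origin: centre of its underside, on the bench; z up; its top is 6 mm above the origin. It may be anywhere in the row of pads and slightly turned.
- pad_medium_round: fixed parking pad on the bench: dark rubber square 100 x 100 mm, 6 mm thick, with a flat pale inlay flush with its top, in the middle: the middle-sized disc, 47 mm in diameter, for the eyepiece. Origin: centre of its underside, on the bench; z up; its top is 6 mm above the origin. It may be anywhere in the row of pads and slightly turned.
- pad_large_round: fixed parking pad on the bench: dark rubber square 100 x 100 mm, 6 mm thick, with a flat pale inlay flush with its top, in the middle: the largest disc, 66 mm in diameter, for the condenser. Origin: centre of its underside, on the bench; z up; its top is 6 mm above the origin. It may be anywhere in the row of pads and slightly turned.
- pad_oblong: fixed parking pad on the bench: dark rubber square 100 x 100 mm, 6 mm thick, with a flat pale inlay flush with its top, in the middle: a rectangle, 90 mm along the pad's x and 40 mm along its y, for the slide box. Origin: centre of its underside, on the bench; z up; its top is 6 mm above the origin. It may be anywhere in the row of pads and slightly turned.
- oil_bottle: bystander, loose: small amber glass bottle of immersion oil with black cap, 26 mm in diameter, 60 mm high, standing between the parts and the pads. Origin: centre of its underside. Not to be disturbed.
- dish: bystander, loose: small white ceramic dish, 40 mm in diameter, 16 mm high, standing between the parts and the pads. Origin: centre of its underside. Not to be disturbed.
Not all that is in view belongs to the job. What is shaped like the eyepiece but blue is not meant. What is shaped like the slide_box but purple is not meant.

How it is judged (in metres and radians):
At the end, for the whole second after the job is handed in: Each part stands upright (within 0.1 rad) and at rest on the top of its own pad, its centre within 12 mm of the pad's centre; the slide box's long side is within 0.2 rad of the rectangle's, either way round (horizontal distance between objective and pad_small_round below 0.012 m and z of objective in the frame of pad_small_round between 0.003 and 0.009 m and angle between each of objective, eyepiece, condenser, slide_box's own z axis and vertical below 0.1 rad and linear speed of each of objective, eyepiece, condenser, slide_box below 0.02 m/s and angular speed of each of objective, eyepiece, condenser, slide_box below 0.2 rad/s and horizontal distance between eyepiece and pad_medium_round below 0.012 m and z of eyepiece in the frame of pad_medium_round between 0.003 and 0.009 m and horizontal distance between condenser and pad_large_round below 0.012 m and z of condenser in the frame of pad_large_round between 0.003 and 0.009 m and horizontal distance between slide_box and pad_oblong below 0.012 m and z of slide_box in the frame of pad_oblong between 0.003 and 0.009 m and angle between the x axis of slide_box and the x axis of pad_oblong, either way round below 0.2 rad); the robot touches nothing.
It fails at once if a part is dropped: it moves faster than 0.6 m/s with no finger on it ((linear speed of objective above 0.6 m/s and contact force between the fingers and objective below 0.01 N) or (linear speed of eyepiece above 0.6 m/s and contact force between the fingers and eyepiece below 0.01 N) or (linear speed of condenser above 0.6 m/s and contact force between the fingers and condenser below 0.01 N) or (linear speed of slide_box above 0.6 m/s and contact force between the fingers and slide_box below 0.01 N)).
It fails at once if a part is tipped more than 45 degrees (angle between any of objective, eyepiece, condenser, slide_box's own z axis and vertical above 0.785 rad).
It fails at once if the oil_bottle is shifted by more than 30 mm or knocked over (distance of oil_bottle from where it was at the start of the episode above 0.03 m or angle between oil_bottle's own z axis and vertical above 0.5 rad).
It fails at once if the dish is shifted by more than 30 mm or knocked over (distance of dish from where it was at the start of the episode above 0.03 m or angle between dish's own z axis and vertical above 0.5 rad).
It also fails if it takes over 106 s, if anything falls off the work surface, if the arm or the gripper's body presses on something with over 40 N, if the wrist force passes 120 N, or if a joint passes its speed limit or range.

## Working session

There is one attempt and no reset: what is moved stays moved. The work goes in short steps, Python scripts to look and compute and a shell command to move; the robot and the scene stay as the last step left them, time stands still between calls to the robot, and variables do not carry over. Pictures are saved under pics/ and viewed, and the job is handed in when it is done.

```bash
ls; mkdir -p pics; python3 - <<'E'
from cell import bot,camera
import cv2
print(bot.state())
for n in ["scene","side","wrist"]:
    c=camera(n); cv2.imwrite(f"pics/{n}0.png",c["pixels"][:,:,::-1])
    print(n,{k:v for k,v in c.items() if k not in("pixels","range_z")})
E
```

```text
pics
{'t': 0.0, 'qpos': array([ 1.32601016e+00,  1.26356643e-01, -4.05935780e-02,  1.40540451e+00,
        7.17565210e-06,  1.57078745e+00]), 'dq': array([ 0.00105751, -0.00039393, -0.00018678,  0.00017232, -0.00269713,
       -0.00107523]), 'tau': array([ 4.34255217e-04, -4.35912824e+01,  3.52925062e+01,  1.73345755e-02,
        3.96036432e-05, -8.06557274e-07]), 'tcp_pos': array([127.13274217, 508.95607393, 230.54733123]), 'orientation': array([ 0.55686561, -0.43555525,  0.55773724,  0.43488101]), 'force': array([ 0.67081095, -0.0867879 , -0.16355813]), 'moment': array([-0.04987436, -0.05148151, -0.03057544]), 'grip_width': 85.27093137039601}
scene {'fx': 398.44198240766366, 'fy': 398.44198240766366, 'cx': 286.51347357656067, 'cy': 207.25912834413683, 'position': array([1145.24775942, -382.40280773,  878.63939698]), 'orientation': array([-0.29890309,  0.82305716,  0.45443231, -0.16347823])}
side {'fx': 451.3178626507103, 'fy': 451.3178626507103, 'cx': 281.2017617987865, 'cy': 214.59491640390956, 'position': array([480.24392291, 833.44367205, 605.9256993 ]), 'orientation': array([ 0.02358643, -0.03417125,  0.88060943, -0.47202017])}
wrist {'fx': 309.3179810760777, 'fy': 309.3179810760777, 'cx': 281.1241206076064, 'cy': 206.16557705156708, 'T_tool_cam': array([[-2.90724322e-05, -3.09848787e-01,  9.50785848e-01,
        -1.42250769e+02],
       [-3.62410858e-04, -9.50785782e-01, -3.09848777e-01,
         7.89349078e+01],
       [ 9.99999934e-01, -3.53583173e-04, -8.46509098e-05,
        -1.66627429e-01],
       [ 0.00000000e+00,  0.00000000e+00,  0.00000000e+00,
         1.00000000e+00]])}
```

View pics/scene0.png

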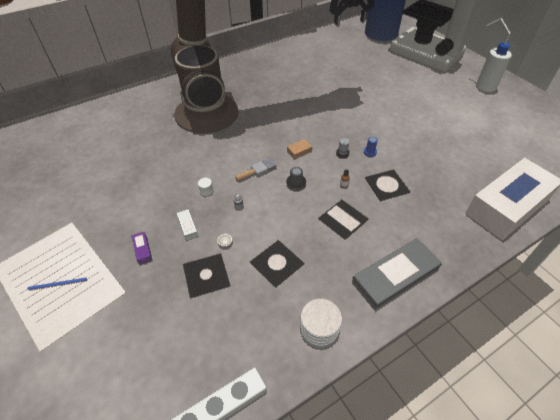

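View pics/side0.png

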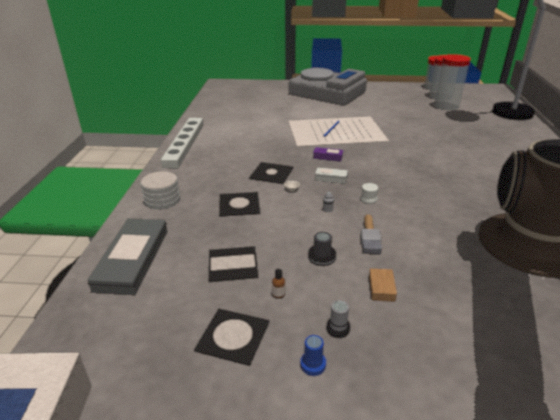

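View pics/wrist0.png

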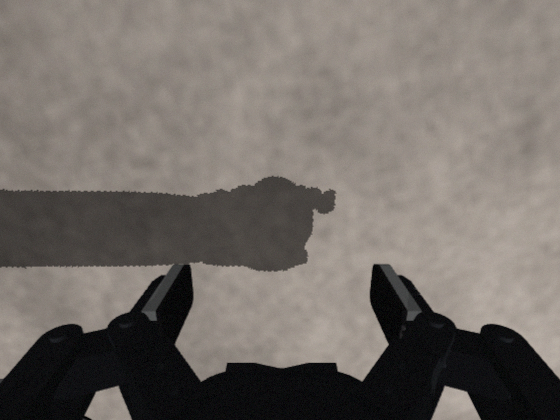

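The scene view shows the pads at about (206,275) small, (277,263) medium, (343,218) oblong and (388,184) large. The parts are the objective (238,201), eyepiece (343,148), condenser (296,178) and slide box (187,223). The decoys are at (371,147) blue and (141,246) purple. Next I measure them from the depth images.

```bash
cat > h.py <<'E'
from cell import bot,camera,search_frame,regions_of,place_of
import numpy as np, cv2
from scipy.spatial.transform import Rotation as R
def rot(q): return R.from_quat([q[1],q[2],q[3],q[0]]).as_matrix()
def campose(c,s=None):
    if "position" in c: return rot(c["orientation"]),np.array(c["position"])
    T=c["T_tool_cam"]; Rt=rot(s["orientation"])
    return Rt@T[:3,:3], Rt@T[:3,3]+s["tcp_pos"]
def cloud(c,s=None):
    Rm,p=campose(c,s); z=c["range_z"]; v,u=np.mgrid[:420,:560]
    P=np.stack([(u-c["cx"])/c["fx"]*z,(v-c["cy"])/c["fy"]*z,z],-1)@Rm.T+p
    P[z<=0]=np.nan
    return P
def ray(c,px,zw,s=None):
    Rm,p=campose(c,s); d=Rm@np.array([(px[0]-c["cx"])/c["fx"],(px[1]-c["cy"])/c["fy"],1])
    return p+d*(zw-p[2])/d[2]
E
python3 - <<'E'
from h import *
np.set_printoptions(precision=1,suppress=True)
H=dict(objective=48,eyepiece=56,condenser=54,slide_box=24,pad_small_round=6,pad_medium_round=6,pad_large_round=6,pad_oblong=6,oil_bottle=60,dish=16)
for n in ["scene","side"]:
    c=camera(n);P=cloud(c)
    for k,h in H.items():
        for r in regions_of(k,n)[:4]:
            m=r["pixels"]; q=P[m]; q=q[~np.isnan(q[:,0])]
            if len(q)==0: continue
            t=q[q[:,2]>np.percentile(q[:,2],97)-6] if h>6 else q
            (cx,cy),(a,b),an=cv2.minAreaRect(t[:,:2].astype(np.float32))
            print(n,k,round(r["conf"],2),r["pixel"],len(q),"med",np.median(t,0),"zr",np.percentile(q[:,2],[3,97]),"rect",np.array([cx,cy,a,b,an]))
        for r in place_of(k,n)[:2]: print("   place",round(r["conf"],2),r["pixel"],ray(c,r["pixel"],0)[:2])
E
```

```text
scene objective 0.6 [239.7, 199.8] 119 med [ 453.1 -104.4   44.9] zr [ 1.3 47.5] rect [ 452.2 -104.4   13.8    8.6   62.2]
   place 0.61 [240.5, 207.6] [ 457.4 -101.9]
   place 0.55 [295.2, 185.2] [467.2  78.9]
scene eyepiece 0.64 [372.1, 147.1] 179 med [478.3 357.8  55.6] zr [ 4.9 57.4] rect [477.7 358.   24.9  23.3  49.3]
scene eyepiece 0.45 [341.8, 149.2] 170 med [436.6 279.5  56.2] zr [ 6.5 58. ] rect [436.9 279.8  24.7  23.3   9.9]
   place 0.68 [370.6, 152.2] [474.7 366.2]
   place 0.47 [342.4, 152.4] [426.8 288. ]
scene condenser 0.82 [292.1, 178.3] 374 med [464.6  81.7  53.7] zr [ 1.2 55.5] rect [464.1  82.2  37.1  35.1  16.6]
   place 0.95 [294.1, 183.9] [461.  79.]
   place 0.61 [346.4, 184.1] [545.6 212.3]
scene slide_box 0.91 [185.0, 223.3] 396 med [ 444.3 -258.6   23.3] zr [-0.7 26. ] rect [ 442.6 -258.1   33.9   85.4   82.5]
scene slide_box 0.69 [143.0, 245.9] 496 med [ 452.5 -388.6   23.3] zr [-1.1 25.8] rect [ 449.9 -388.9   34.5   85.3   80.8]
   place 0.88 [186.9, 228.1] [ 443.9 -261.2]
   place 0.65 [143.2, 249.3] [ 447.6 -386.4]
scene pad_small_round 0.62 [205.8, 
[... 2956 characters left out ...]
11.5 315.9   7. ] zr [4.6 8.9] rect [612.7 310.7 102.7 100.6  77.3]
   place 0.65 [231.9, 335.8] [614.9 308.3]
side pad_oblong 0.74 [229.4, 263.3] 1580 med [645.7 125.    7. ] zr [3.5 9. ] rect [647.6 116.6 101.8 111.1  11.5]
   place 0.87 [228.7, 265.1] [654.4 121.5]
side oil_bottle 0.63 [281.1, 281.5] 304 med [542.9 204.8  59.6] zr [ 7.  60.7] rect [543.2 203.6  10.3  11.   54. ]
   place 0.76 [278.3, 292.6] [544.3 195.7]
side dish 0.71 [322.4, 249.1] 710 med [461.4  85.3  54.4] zr [ 4.9 55.5] rect [462.3  82.4  35.1  39.    1.5]
side dish 0.65 [292.9, 184.7] 111 med [ 541.1 -201.2   15.4] zr [ 1.7 18.1] rect [ 541.3 -197.6   38.5   36.4   77.8]
   place 0.61 [292.4, 185.8] [ 542.6 -216.4]
```

```bash
python3 - <<'E'
from h import *
np.set_printoptions(precision=2,suppress=True)
s=bot.state(); print(rot(s["orientation"]))
ap=dict(S=(606,-280),M=(672,-114),L=(612,312),O=(646,119))
for n in ["scene","side"]:
    c=camera(n);Rm,p=campose(c)
    # orthophoto of bench at z=6, 1mm/px : x 350..750, y -450..420
    X,Y=np.meshgrid(np.arange(350,751.),np.arange(-450,421.))
    W=np.stack([X,Y,np.full_like(X,6)],-1)-p; Cc=W@Rm
    mx=(Cc[...,0]/Cc[...,2]*c["fx"]+c["cx"]).astype(np.float32);my=(Cc[...,1]/Cc[...,2]*c["fy"]+c["cy"]).astype(np.float32)
    o=cv2.remap(c["pixels"],mx,my,cv2.INTER_LINEAR)
    cv2.imwrite(f"pics/ortho_{n}.png",cv2.rotate(o,cv2.ROTATE_90_CLOCKWISE)[:,:, ::-1][:, ::1][:,:800])
    g=cv2.cvtColor(o,cv2.COLOR_RGB2GRAY)
    for k,(x,y) in ap.items():
        w=g[int(y+450-48):int(y+450+48),int(x-350-48):int(x-350+48)]
        t,b=cv2.threshold(w,0,255,cv2.THRESH_OTSU)
        N,l,st,ce=cv2.connectedComponentsWithStats(b)
        d=[np.hypot(*(ce[i]-48))+ (1e3 if st[i,4]<300 else 0) for i in range(1,N)]; i=1+int(np.argmin(d))
        yy,xx=np.nonzero(l==i); r=cv2.minAreaRect(np.c_[xx,yy].astype(np.float32))
        print(n,k,"thr",t,"area",st[i,4],"centroid",ce[i][0]+int(x)-48,ce[i][1]+int(y)-48,"rect",r[1],r[2])
    P=cloud(c).reshape(-1,3); P=P[(P[:,2]>10)&(P[:,0]>330)&(P[:,0]<720)&(abs(P[:,1])<430)]
    im=np.zeros((400,900),np.uint8)
    im[(P[:,0]-330).astype(int),(P[:,1]+430).astype(int)]=255
    im=cv2.dilate(im,np.ones((7,7)))
    N,l,st,ce=cv2.connectedComponentsWithStats(im)
    lab=l[(P[:,0]-330).astype(int),(P[:,1]+430).astype(int)]
    for i in range(1,N):
        q=P[lab==i]
        if len(q)>15: print("  obst",len(q),"x",np.percentile(q[:,0],[2,98]),"y",np.percentile(q[:,1],[2,98]),"top",np.percentile(q[:,2],97))
E
```

```text
[[-0.   -0.97  0.24]
 [ 0.    0.24  0.97]
 [-1.    0.    0.  ]]
scene S thr 113.0 area 797 centroid 606.099121706399 -279.41781681304894 rect (30.35786247253418, 31.939001083374023) 71.56504821777344
scene M thr 126.0 area 1777 centroid 670.5295441755768 -110.44625773776028 rect (46.95742416381836, 46.957427978515625) 26.56505012512207
scene L thr 130.0 area 3447 centroid 612.7618218740934 312.91383812010446 rect (64.34671783447266, 66.46803283691406) 45.0
scene O thr 130.0 area 3713 centroid 646.1817936978184 121.5987072448155 rect (91.71279907226562, 41.46661376953125) 11.689369201660156
  obst 183 x [331.61 367.4 ] y [-176.46 -140.56] top 39.731695673727586
  obst 344 x [338.12 378.3 ] y [-60.79  63.91] top 21.650309120488824
  obst 240 x [330.8  370.72] y [136.87 204.57] top 24.247629381708073
  obst 347 x [401.74 483.97] y [-278.08 -240.06] top 26.746090767707713
  obst 409 x [409.75 492.72] y [-408.81 -369.13] top 25.862242964718856
  obst 171 x [420.98 451.36] y [263.28 293.59] top 57.368274029927356
  obst 320 x [443.79 490.23] y [ 56.46 107.  ] top 55.8755100930796
  obst 98
[... 766 characters left out ...]
bst 544 x [336.88 375.22] y [-55.91  66.4 ] top 21.755358739779844
  obst 613 x [330.69 368.02] y [138.78 205.98] top 24.33631299885782
  obst 328 x [398.46 480.64] y [-276.21 -237.8 ] top 26.487493564432533
  obst 269 x [407.95 489.04] y [-409.   -367.47] top 26.625463212484394
  obst 621 x [413.94 449.81] y [268.74 298.59] top 57.98465004859379
  obst 641 x [434.66 487.28] y [ 66.15 110.22] top 55.847236577488204
  obst 157 x [436.84 461.24] y [-107.83  -91.85] top 48.778497174690145
  obst 740 x [456.41 491.33] y [347.74 378.67] top 58.02020812140967
  obst 77 x [524.28 560.67] y [-215.11 -177.64] top 17.820591040981775
  obst 302 x [530.62 554.95] y [196.83 214.5 ] top 60.865653894762275
```

```bash
python3 -m handwheel '[{"slide":[0,0,0],"delta_rot":[-0.12,0,0],"gripper":0.4},{"slide":[0,0,0],"delta_rot":[-0.13,0,0],"gripper":0.4},{"slide":[1.0,-4.4,-3.2],"delta_rot":[0,0,0],"gripper":0.4},{"slide":[1.0,-4.4,-3.2],"delta_rot":[0,0,0],"gripper":0.4},{"slide":[1.0,-4.4,-3.2],"delta_rot":[0,0,0],"gripper":0.4},{"slide":[1.0,-4.4,-3.2],"delta_rot":[0,0,0],"gripper":0.4},{"slide":[1.0,-4.4,-3.2],"delta_rot":[0,0,0],"gripper":0.4},{"slide":[1.0,-4.4,-3.2],"delta_rot":[0,0,0],"gripper":0.4},{"slide":[1.0,-4.4,-3.2],"delta_rot":[0,0,0],"gripper":0.4},{"slide":[0,0,0],"delta_rot":[0,0,0],"gripper":0.4}]' 40
cat >> h.py <<'E'
def to(x,y,z,yaw=None):
    s=bot.state(); Rt=rot(s["orientation"]); d=np.array([x,y,z])-s["tcp_pos"]
    y0=np.degrees(np.arctan2(Rt[1,2],Rt[0,2]))
    print("t",round(s["t"],2),"tcp",s["tcp_pos"].round(1),"yaw",round(y0,1),"tilt",np.degrees(np.arccos(-Rt[2,0])).round(2),"grip",round(s["grip_width"],1),"q",s["qpos"].round(2),"F",s["force"].round(1))
    print("slide now-axes cm",(Rt.T@d/10).round(2),"world d",d.round(1))
    if yaw is not None: print("drot x", round(-np.radians(yaw-y0),3))
def wrist(name,targets={}):
    s=bot.state(); c=camera("wrist"); im=c["pixels"][:,:,::-1].copy()
    Rm,p=campose(c,s)
    for k,P in targets.items():
        q=Rm.T@(np.array(P)-p); u=q[0]/q[2]*c["fx"]+c["cx"]; v=q[1]/q[2]*c["fy"]+c["cy"]
        cv2.drawMarker(im,(int(u),int(v)),(0,0,255),cv2.MARKER_CROSS,14,1)
    cv2.imwrite("pics/"+name,im); return s,c
E
python3 -c "
from h import *
to(435,280.5,100,90)
wrist('w1.png',dict(a=(435,280.5,56)))"
```

```text
t: 3.6
tcp_pos: [448.0, 285.2, 159.1]
orientation: [0.497, -0.504, 0.494, 0.505]
force: [-1.6, 0.9, -0.5]
grip_width: 59.8
t 3.6 tcp [448.  285.2 159.1] yaw 91.0 tilt 0.22 grip 59.8 q [ 0.57  0.14 -0.18  1.25  0.    0.55] F [-1.6  0.9 -0.5]
slide now-axes cm [ 5.9   1.32 -0.47] world d [-13.   -4.7 -59.1]
drot x 0.018
```

View pics/w1.png

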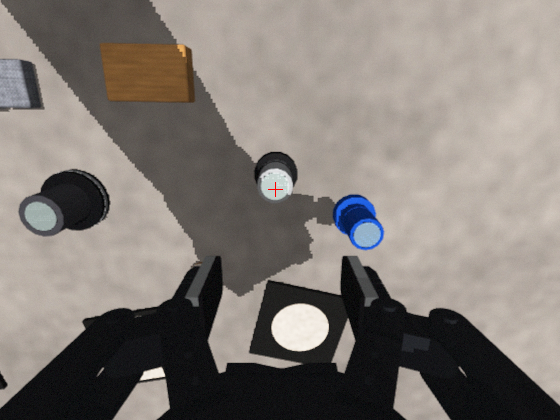

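The wrist view shows the eyepiece top at (275,183), right on the projected estimate, with the blue decoy at (367,234). I'll descend and grip.

```bash
python3 -m handwheel '[{"slide":[2,1.3,-0.45],"delta_rot":[0.015,0,0],"gripper":0.4},{"slide":[3,0,0],"delta_rot":[0,0,0],"gripper":0.4},{"slide":[3,0,0],"delta_rot":[0,0,0],"gripper":0.4},{"slide":[3,0,0],"delta_rot":[0,0,0],"gripper":0.4},{"slide":[2,0,0],"delta_rot":[0,0,0],"gripper":0.4},{"slide":[1,0,0],"delta_rot":[0,0,0],"gripper":0.4},{"slide":[0,0,0],"delta_rot":[0,0,0],"gripper":-1},{"slide":[0,0,0],"delta_rot":[0,0,0],"gripper":-1},{"slide":[0,0,0],"delta_rot":[0,0,0],"gripper":-1},{"slide":[0,0,0],"delta_rot":[0,0,0],"gripper":-1}]' 40
python3 -c "
from h import *
to(435,280.5,17,90)"
```

```text
t: 4.9
tcp_pos: [430.8, 289.4, 21.7]
orientation: [0.501, -0.503, 0.492, 0.504]
force: [-0.1, 0.2, -0.7]
grip_width: 29.2
t 4.9 tcp [430.8 289.4  21.7] yaw 90.8 tilt 0.75 grip 29.2 q [ 0.59  0.19 -0.43  0.93  0.    0.57] F [-0.1  0.2 -0.7]
slide now-axes cm [ 0.47 -0.4  -0.91] world d [ 4.2 -8.9 -4.7]
drot x 0.014
```

```bash
python3 -c "
from h import *
to(435,280.5,17,90)
wrist('w2.png')
c=camera('side'); cv2.imwrite('pics/s2.png',cv2.resize(c['pixels'][200:400,200:460,::-1],None,fx=3,fy=3))
to(435,280.5,17,90)"
```

```text
t 4.9 tcp [430.8 289.4  21.7] yaw 90.8 tilt 0.75 grip 29.2 q [ 0.59  0.19 -0.43  0.93  0.    0.57] F [-0.1  0.2 -0.7]
slide now-axes cm [ 0.47 -0.4  -0.91] world d [ 4.2 -8.9 -4.7]
drot x 0.014
t 5.0 tcp [430.8 289.3  21.5] yaw 90.8 tilt 0.74 grip 28.8 q [ 0.59  0.19 -0.43  0.93  0.    0.57] F [ 0.3  0.4 -0.6]
slide now-axes cm [ 0.45 -0.41 -0.89] world d [ 4.2 -8.8 -4.5]
drot x 0.014
```

View pics/s2.png

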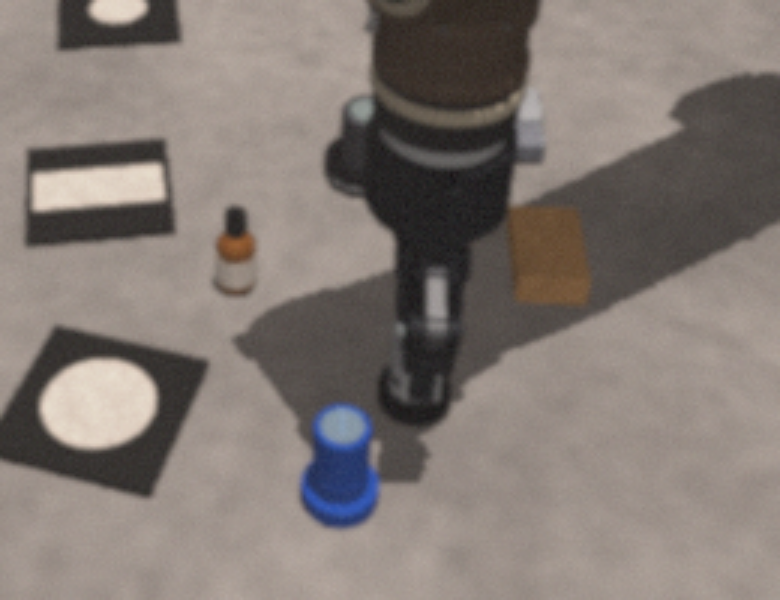

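View pics/w2.png

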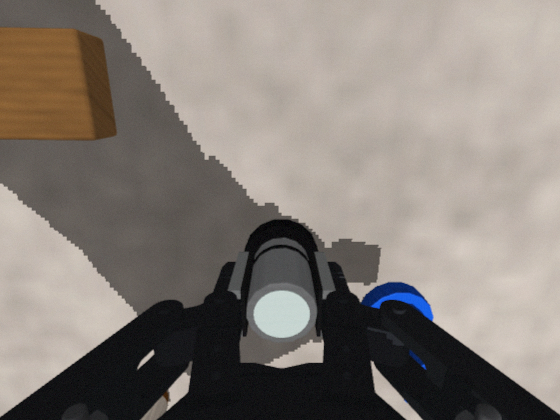

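```bash
python3 -c "
from h import *
s=bot.state(); c=camera('wrist'); print(ray(c,(281.5,313),56+0,s))"
python3 -m handwheel '[{"slide":[-1,0,0],"delta_rot":[0,0,0],"gripper":-1},{"slide":[-3,0,0],"delta_rot":[0,0,0],"gripper":-1},{"slide":[-3,0,0],"delta_rot":[0,0,0],"gripper":-1},{"slide":[-2,-1,-1],"delta_rot":[0,0,0],"gripper":-1},{"slide":[0,-2,-3.5],"delta_rot":[0,0,0],"gripper":-1},{"slide":[0,-3,-5],"delta_rot":[0,0,0],"gripper":-1},{"slide":[0,-3,-5],"delta_rot":[0,0,0],"gripper":-1},{"slide":[0,-3,-5],"delta_rot":[0,0,0],"gripper":-1},{"slide":[0,-3,-5],"delta_rot":[0,0,0],"gripper":-1},{"slide":[0,-3,-5],"delta_rot":[0,0,0],"gripper":-1}]' 40
python3 -c "
from h import *
to(670.9,-113,100,90)"
```

```text
[433.06133339 288.82927407  56.        ]
t: 6.3
tcp_pos: [620.4, -8.9, 120.6]
orientation: [-0.501, 0.506, -0.488, -0.505]
force: [0.1, 1.0, -0.7]
grip_width: 28.8
t 6.3 tcp [620.4  -8.9 120.6] yaw 91.3 tilt 1.12 grip 28.8 q [-0.02  0.31 -0.05  1.2   0.01 -0.04] F [ 0.1  1.  -0.7]
slide now-axes cm [  1.99  -4.79 -10.54] world d [  50.5 -104.1  -20.6]
drot x 0.022
```

```bash
cat >> h.py <<'E'
def go(x,y,z,yaw):
    s=bot.state(); Rt=rot(s["orientation"]); d=np.array([x,y,z])-s["tcp_pos"]; a=np.radians(yaw)
    zx=np.array([np.cos(a),np.sin(a),0]); xx=np.array([0,0,-1.]); D=np.c_[xx,np.cross(zx,xx),zx]
    y0=np.degrees(np.arctan2(Rt[1,2],Rt[0,2]))
    print("t",round(s["t"],2),"tcp",s["tcp_pos"].round(1),"yaw",round(y0,1),"grip",round(s["grip_width"],1),"q6",s["qpos"][5].round(2),"F",s["force"].round(1))
    print("drot",R.from_matrix(Rt.T@D).as_rotvec().round(3),"slide now",(Rt.T@d/10).round(2),"slide after rot",(D.T@d/10).round(2))
E
python3 -m handwheel '[{"slide":[0,-2.4,-5],"delta_rot":[0.02,0,0],"gripper":-1},{"slide":[0,-1.6,-4],"delta_rot":[0,0,0],"gripper":-1},{"slide":[0,-0.5,-1.3],"delta_rot":[0,0,0],"gripper":-1},{"slide":[0,0,0],"delta_rot":[0,0,0],"gripper":-1},{"slide":[3,0,0],"delta_rot":[0,0,0],"gripper":-1},{"slide":[2,0,0],"delta_rot":[0,0,0],"gripper":-1},{"slide":[0,0,0],"delta_rot":[0,0,0],"gripper":-1},{"slide":[0,0,0],"delta_rot":[0,0,0],"gripper":-1},{"slide":[0,0,0],"delta_rot":[0,0,0],"gripper":-1},{"slide":[0,0,0],"delta_rot":[0,0,0],"gripper":-1}]' 40
python3 -c "
from h import *
np.set_printoptions(suppress=True)
go(668.6,-112.5,27.7,90)
wrist('w3.png',dict(p=(670.9,-113,6)))
go(668.6,-112.5,27.7,90)"
```

```text
t: 7.55
tcp_pos: [669.9, -111.7, 75.2]
orientation: [0.508, -0.502, 0.491, 0.499]
force: [-0.7, 0.1, -1.2]
grip_width: 29.0
t 7.55 tcp [ 669.9 -111.7   75.2] yaw 90.1 grip 29.0 q6 -0.17 F [-0.7  0.1 -1.2]
drot [0.002 0.014 0.02 ] slide now [ 4.75  0.22 -0.15] slide after rot [ 4.75  0.13 -0.08]
t 7.6 tcp [ 669.9 -111.8   75.2] yaw 90.1 grip 28.9 q6 -0.17 F [ 0.3 -0.3 -0.4]
drot [0.002 0.014 0.02 ] slide now [ 4.75  0.23 -0.14] slide after rot [ 4.75  0.13 -0.07]
```

View pics/w3.png

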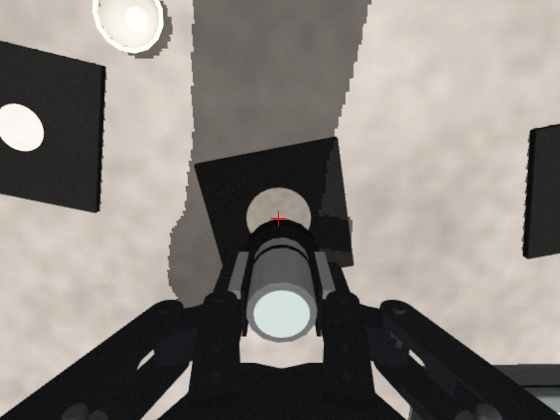

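```bash
python3 -m handwheel '[{"slide":[0.5,0.15,-0.1],"delta_rot":[0,0.014,0.02],"gripper":-1},{"slide":[1.5,0,0],"delta_rot":[0,0,0],"gripper":-1},{"slide":[1.2,0,0],"delta_rot":[0,0,0],"gripper":-1},{"slide":[0.5,0,0],"delta_rot":[0,0,0],"gripper":-1},{"slide":[0.3,0,0],"delta_rot":[0,0,0],"gripper":-1},{"slide":[0.2,0,0],"delta_rot":[0,0,0],"gripper":-1},{"slide":[0,0,0],"delta_rot":[0,0,0],"gripper":-1},{"slide":[0,0,0],"delta_rot":[0,0,0],"gripper":-1},{"slide":[0,0,0],"delta_rot":[0,0,0],"gripper":-1},{"slide":[0,0,0],"delta_rot":[0,0,0],"gripper":-1}]' 40
python3 -c "
from h import *
np.set_printoptions(suppress=True)
go(668.6,-112.5,27.7,90)
"
```

```text
t: 8.85
tcp_pos: [668.6, -113.2, 30.4]
orientation: [0.499, -0.5, 0.5, 0.5]
force: [0.3, 0.1, -0.3]
grip_width: 29.2
t 8.85 tcp [ 668.6 -113.2   30.4] yaw 90.1 grip 29.2 q6 -0.17 F [ 0.3  0.1 -0.3]
drot [ 0.002 -0.001 -0.001] slide now [ 0.27 -0.01  0.07] slide after rot [ 0.27 -0.    0.07]
```

Excellent alignment. I'll lower the last 3 mm, check the force, and then release.

```bash
python3 -m handwheel '[{"slide":[0.15,0,0.05],"delta_rot":[0,0,0],"gripper":-1},{"slide":[0.15,0,0],"delta_rot":[0,0,0],"gripper":-1},{"slide":[0,0,0],"delta_rot":[0,0,0],"gripper":-1},{"slide":[0,0,0],"delta_rot":[0,0,0],"gripper":-1},{"slide":[0,0,0],"delta_rot":[0,0,0],"gripper":0.1},{"slide":[0,0,0],"delta_rot":[0,0,0],"gripper":0.2},{"slide":[0,0,0],"delta_rot":[0,0,0],"gripper":0.4},{"slide":[0,0,0],"delta_rot":[0,0,0],"gripper":0.4},{"slide":[-1,0,0],"delta_rot":[0,0,0],"gripper":0.4},{"slide":[-3,0,0],"delta_rot":[0,0,0],"gripper":0.4}]' 40
python3 -c "
from h import *
np.set_printoptions(suppress=True)
go(463.8,82.8,120,90)
wrist('w4.png',dict(p=(670.9,-113,6),c=(670.9,-113,62)))
"
```

```text
t: 10.1
tcp_pos: [667.2, -112.4, 66.6]
orientation: [0.498, -0.499, 0.501, 0.502]
force: [-0.0, -1.3, 0.3]
grip_width: 60.0
t 10.1 tcp [ 667.2 -112.4   66.6] yaw 90.1 grip 60.0 q6 -0.17 F [-0.  -1.3  0.3]
drot [ 0.001  0.    -0.005] slide now [-5.25 20.34 19.55] slide after rot [-5.34 20.34 19.52]
```

View pics/w4.png

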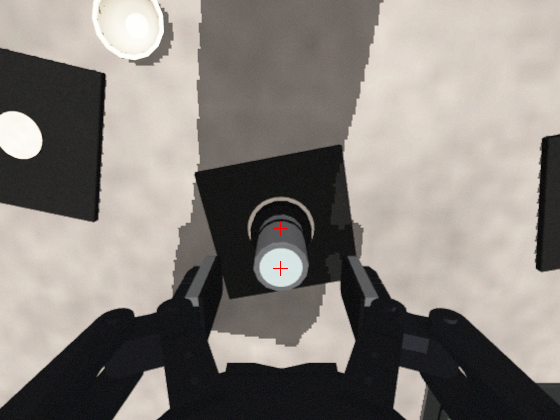

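The eyepiece stands centred in its ring (about (281,228)). Next is the condenser.

```bash
python3 -m handwheel '[{"slide":[-4,0,0],"delta_rot":[0,0,0],"gripper":0.4},{"slide":[-3,2,2],"delta_rot":[0,0,0],"gripper":0.8},{"slide":[0,4,3.9],"delta_rot":[0,0,0],"gripper":0.8},{"slide":[0,4,3.9],"delta_rot":[0,0,0],"gripper":0.8},{"slide":[0,4,3.9],"delta_rot":[0,0,0],"gripper":0.8},{"slide":[0,3.5,3.3],"delta_rot":[0,0,0],"gripper":0.8},{"slide":[0,1.7,1.6],"delta_rot":[0,0,0],"gripper":0.8},{"slide":[0,0.5,0.5],"delta_rot":[0,0,0],"gripper":0.8},{"slide":[0,0,0],"delta_rot":[0,0,0],"gripper":0.8},{"slide":[0,0,0],"delta_rot":[0,0,0],"gripper":0.8}]' 40
python3 -c "
from h import *
np.set_printoptions(suppress=True)
go(463.8,82.8,100,90)
wrist('w5.png',dict(c=(463.8,82.8,54)))
go(463.8,82.8,100,90)
"
```

```text
t: 11.4
tcp_pos: [471.5, 82.2, 151.0]
orientation: [0.505, -0.505, 0.495, 0.495]
force: [-0.2, 0.2, -0.5]
grip_width: 76.7
t 11.4 tcp [471.5  82.2 151. ] yaw 90.0 grip 76.7 q6 0.18 F [-0.2  0.2 -0.5]
drot [-0.    -0.     0.019] slide now [5.09 0.87 0.06] slide after rot [5.1  0.77 0.06]
t 11.45 tcp [471.6  82.1 151. ] yaw 90.0 grip 76.6 q6 0.18 F [ 0.4  0.2 -0.2]
drot [-0.    -0.     0.019] slide now [5.08 0.87 0.07] slide after rot [5.1  0.78 0.07]
```

View pics/w5.png

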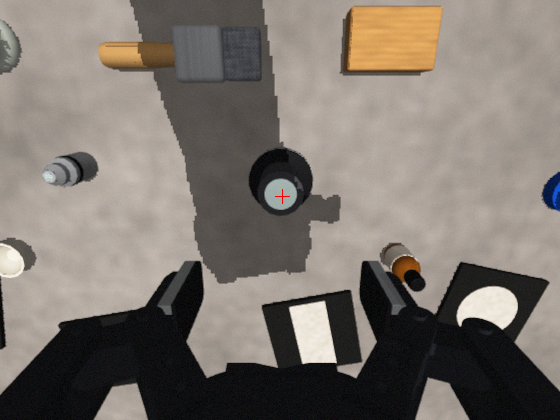

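```bash
python3 -m handwheel '[{"slide":[2,0.8,0],"delta_rot":[0,0,0.019],"gripper":0.8},{"slide":[3,0,0],"delta_rot":[0,0,0],"gripper":0.8},{"slide":[3,0,0],"delta_rot":[0,0,0],"gripper":0.8},{"slide":[3,0,0],"delta_rot":[0,0,0],"gripper":0.8},{"slide":[1.5,0,0],"delta_rot":[0,0,0],"gripper":0.8},{"slide":[0.5,0,0],"delta_rot":[0,0,0],"gripper":0.8},{"slide":[0,0,0],"delta_rot":[0,0,0],"gripper":0.8},{"slide":[0,0,0],"delta_rot":[0,0,0],"gripper":0.8},{"slide":[0,0,0],"delta_rot":[0,0,0],"gripper":0.8},{"slide":[0,0,0],"delta_rot":[0,0,0],"gripper":0.8}]' 40
python3 -c "
from h import *
np.set_printoptions(suppress=True)
go(463.8,82.8,20,90)
"
```

```text
t: 12.7
tcp_pos: [460.9, 78.7, 9.6]
orientation: [0.498, -0.496, 0.505, 0.501]
force: [0.6, -0.6, 0.3]
grip_width: 77.0
t 12.7 tcp [460.9  78.7   9.6] yaw 89.6 grip 77.0 q6 0.18 F [ 0.6 -0.6  0.3]
drot [-0.006 -0.002 -0.011] slide now [-1.04 -0.28  0.41] slide after rot [-1.04 -0.29  0.41]
```

The descent overshot: TCP at 9.6 against the planned 20. I'll raise it, re-centre and grip.

```bash
python3 -m handwheel '[{"slide":[-1,-0.3,0.4],"delta_rot":[-0.006,0,-0.01],"gripper":0.8},{"slide":[0,0,0],"delta_rot":[0,0,0],"gripper":0.8},{"slide":[0,0,0],"delta_rot":[0,0,0],"gripper":0.3},{"slide":[0,0,0],"delta_rot":[0,0,0],"gripper":-1},{"slide":[0,0,0],"delta_rot":[0,0,0],"gripper":-1},{"slide":[0,0,0],"delta_rot":[0,0,0],"gripper":-1},{"slide":[0,0,0],"delta_rot":[0,0,0],"gripper":-1},{"slide":[0,0,0],"delta_rot":[0,0,0],"gripper":-1},{"slide":[0,0,0],"delta_rot":[0,0,0],"gripper":-1},{"slide":[0,0,0],"delta_rot":[0,0,0],"gripper":-1}]' 50
python3 -c "
from h import *
np.set_printoptions(suppress=True)
go(613.2,310.7,100,90)
s,c=wrist('w6.png')
"
```

```text
t: 13.95
tcp_pos: [465.2, 83.1, 21.6]
orientation: [-0.5, 0.501, -0.5, -0.499]
force: [-1.2, -0.3, 2.4]
grip_width: 37.1
t 13.95 tcp [465.2  83.1  21.6] yaw 90.0 grip 37.1 q6 0.18 F [-1.2 -0.3  2.4]
drot [ 0.    -0.001  0.002] slide now [ -7.84 -14.83  22.75] slide after rot [ -7.84 -14.8   22.76]
```

View pics/w6.png

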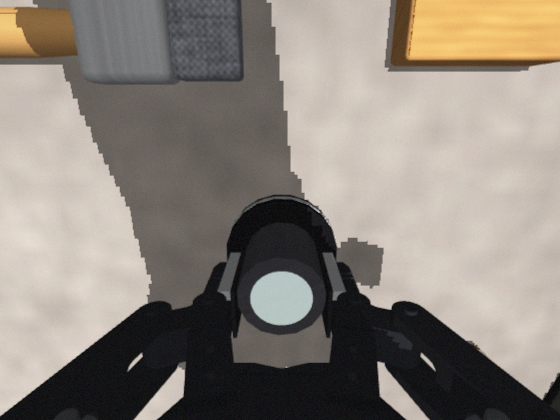

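```bash
python3 -c "
from h import *
s=bot.state(); c=camera('wrist'); print(ray(c,(281.5,298),54,s)-s['tcp_pos'])"
python3 -m handwheel '[{"slide":[-1,0,0],"delta_rot":[0,0,0],"gripper":-1},{"slide":[-3,0,0],"delta_rot":[0,0,0],"gripper":-1},{"slide":[-4,0,0],"delta_rot":[0,0,0],"gripper":-1},{"slide":[-4,-1,0],"delta_rot":[0,0,0],"gripper":-1},{"slide":[-2,-3,0],"delta_rot":[0,0,0],"gripper":-1},{"slide":[0,-4,1],"delta_rot":[0,0,0],"gripper":-1},{"slide":[0,-4,3],"delta_rot":[0,0,0],"gripper":-1},{"slide":[0,-2,4],"delta_rot":[0,0,0],"gripper":-1},{"slide":[0,0,4],"delta_rot":[0,0,0],"gripper":-1},{"slide":[0,0,4],"delta_rot":[0,0,0],"gripper":-1}]' 50
python3 -c "
from h import *
np.set_printoptions(suppress=True)
go(613.2,310.7,100,90)"
```

```text
[-3.2937911  -0.12931033 32.36644751]
t: 15.3
tcp_pos: [606.2, 244.5, 164.4]
orientation: [0.499, -0.498, 0.504, 0.499]
force: [0.3, 0.1, -2.5]
grip_width: 37.0
t 15.3 tcp [606.2 244.5 164.4] yaw 89.7 grip 37.0 q6 0.39 F [ 0.3  0.1 -2.5]
drot [-0.006 -0.003 -0.006] slide now [ 6.41 -0.71  6.65] slide after rot [ 6.44 -0.7   6.62]
```

```bash
python3 -m handwheel '[{"slide":[0,-1,4],"delta_rot":[0,0,0],"gripper":-1},{"slide":[0,0,2.6],"delta_rot":[0,0,0],"gripper":-1},{"slide":[3,0,0],"delta_rot":[0,0,0],"gripper":-1},{"slide":[3,0,0],"delta_rot":[0,0,0],"gripper":-1},{"slide":[2.5,0,0],"delta_rot":[0,0,0],"gripper":-1},{"slide":[0,0,0],"delta_rot":[0,0,0],"gripper":-1},{"slide":[0,0,0],"delta_rot":[0,0,0],"gripper":-1},{"slide":[0,0,0],"delta_rot":[0,0,0],"gripper":-1},{"slide":[0,0,0],"delta_rot":[0,0,0],"gripper":-1},{"slide":[0,0,0],"delta_rot":[0,0,0],"gripper":-1}]' 50
python3 -c "
from h import *
np.set_printoptions(suppress=True)
go(615.9,310.7,27.5,90)
wrist('w7.png',dict(p=(613.2,310.7,6)))"
```

```text
t: 16.55
tcp_pos: [614.7, 315.5, 80.0]
orientation: [0.498, -0.498, 0.503, 0.5]
force: [-0.8, -0.3, -2.1]
grip_width: 36.6
t 16.55 tcp [614.7 315.5  80. ] yaw 89.8 grip 36.6 q6 0.48 F [-0.8 -0.3 -2.1]
drot [-0.003 -0.003 -0.007] slide now [ 5.25 -0.15 -0.46] slide after rot [ 5.25 -0.12 -0.48]
```

View pics/w7.png

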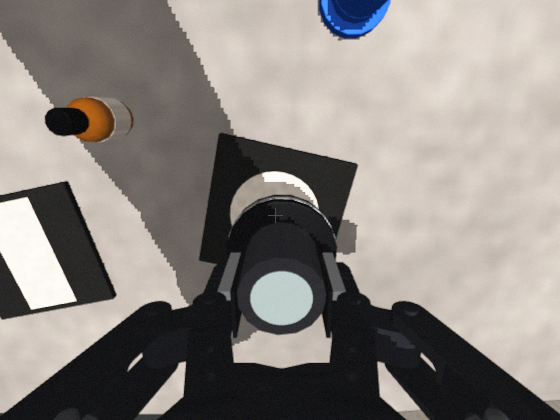

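```bash
python3 -m handwheel '[{"slide":[0.5,-0.15,-0.48],"delta_rot":[0,0,-0.007],"gripper":-1},{"slide":[1.5,0,0],"delta_rot":[0,0,0],"gripper":-1},{"slide":[1.2,0,0],"delta_rot":[0,0,0],"gripper":-1},{"slide":[0.5,0,0],"delta_rot":[0,0,0],"gripper":-1},{"slide":[0.4,0,0],"delta_rot":[0,0,0],"gripper":-1},{"slide":[0.2,0,0],"delta_rot":[0,0,0],"gripper":-1},{"slide":[0,0,0],"delta_rot":[0,0,0],"gripper":-1},{"slide":[0,0,0],"delta_rot":[0,0,0],"gripper":-1},{"slide":[0,0,0],"delta_rot":[0,0,0],"gripper":-1},{"slide":[0,0,0],"delta_rot":[0,0,0],"gripper":-1}]' 50
python3 -c "
from h import *
np.set_printoptions(suppress=True)
go(615.9,310.7,27.5,90)"
```

```text
t: 17.85
tcp_pos: [616.3, 310.2, 33.9]
orientation: [0.5, -0.5, 0.501, 0.498]
force: [-0.0, -0.2, -2.0]
grip_width: 36.9
t 17.85 tcp [616.3 310.2  33.9] yaw 89.8 grip 36.9 q6 0.47 F [-0.  -0.2 -2. ]
drot [-0.003 -0.003  0.   ] slide now [0.64 0.04 0.06] slide after rot [0.64 0.04 0.05]
```

```bash
python3 -m handwheel '[{"slide":[0.2,0,0],"delta_rot":[0,0,0],"gripper":-1},{"slide":[0.2,0,0],"delta_rot":[0,0,0],"gripper":-1},{"slide":[0.1,0,0],"delta_rot":[0,0,0],"gripper":-1},{"slide":[0.1,0,0],"delta_rot":[0,0,0],"gripper":-1},{"slide":[0,0,0],"delta_rot":[0,0,0],"gripper":-1},{"slide":[0,0,0],"delta_rot":[0,0,0],"gripper":-1},{"slide":[0,0,0],"delta_rot":[0,0,0],"gripper":-1},{"slide":[0,0,0],"delta_rot":[0,0,0],"gripper":-1},{"slide":[0,0,0],"delta_rot":[0,0,0],"gripper":-1},{"slide":[0,0,0],"delta_rot":[0,0,0],"gripper":-1}]' 50
python3 -c "
from h import *
np.set_printoptions(suppress=True)
go(615.9,310.7,27.5,90)"
```

```text
t: 19.1
tcp_pos: [616.3, 310.2, 27.8]
orientation: [0.5, -0.5, 0.501, 0.498]
force: [0.9, 0.2, -2.3]
grip_width: 37.1
t 19.1 tcp [616.3 310.2  27.8] yaw 89.8 grip 37.1 q6 0.47 F [ 0.9  0.2 -2.3]
drot [-0.003 -0.003  0.001] slide now [0.03 0.04 0.05] slide after rot [0.03 0.04 0.05]
```

```bash
python3 -m handwheel '[{"slide":[0.1,0,0],"delta_rot":[0,0,0],"gripper":-1},{"slide":[0,0,0],"delta_rot":[0,0,0],"gripper":-1},{"slide":[0,0,0],"delta_rot":[0,0,0],"gripper":0.1},{"slide":[0,0,0],"delta_rot":[0,0,0],"gripper":0.4},{"slide":[0,0,0],"delta_rot":[0,0,0],"gripper":0.8},{"slide":[0,0,0],"delta_rot":[0,0,0],"gripper":0.8},{"slide":[0,0,0],"delta_rot":[0,0,0],"gripper":0.8},{"slide":[-1,0,0],"delta_rot":[0,0,0],"gripper":0.8},{"slide":[-2,0,0],"delta_rot":[0,0,0],"gripper":0.8},{"slide":[-3,0,0],"delta_rot":[0,0,0],"gripper":0.8}]' 50
python3 -c "
from h import *
np.set_printoptions(suppress=True)
go(451,-102,120,90)
wrist('w8.png',dict(p=(613.2,310.7,6),c=(613.2,310.7,60)))"
```

```text
t: 20.35
tcp_pos: [615.6, 310.0, 88.2]
orientation: [0.499, -0.5, 0.502, 0.499]
force: [0.4, -0.0, 0.4]
grip_width: 76.8
t 20.35 tcp [615.6 310.   88.2] yaw 89.8 grip 76.8 q6 0.47 F [ 0.4 -0.   0.4]
drot [-0.003 -0.004 -0.001] slide now [ -2.99  16.35 -41.25] slide after rot [ -3.18  16.46 -41.2 ]
```

View pics/w8.png

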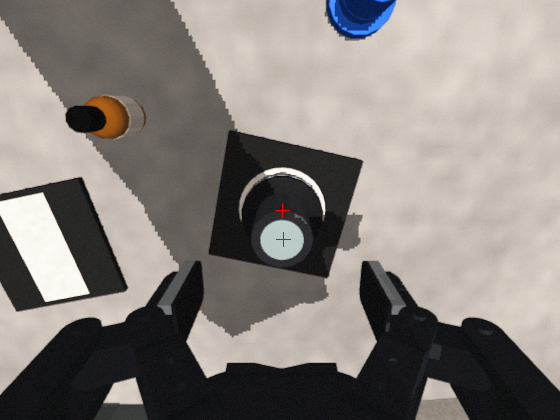

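The condenser stands centred in its ring at about (282,212). Next is the objective.

```bash
python3 -m handwheel '[{"slide":[-5,0,0],"delta_rot":[0,0,0],"gripper":0.6},{"slide":[-1,1.5,-3.5],"delta_rot":[0,0,0],"gripper":0.4},{"slide":[0,2.2,-5.5],"delta_rot":[0,0,0],"gripper":0.4},{"slide":[0,2.2,-5.5],"delta_rot":[0,0,0],"gripper":0.4},{"slide":[0,2.2,-5.5],"delta_rot":[0,0,0],"gripper":0.4},{"slide":[0,2.2,-5.5],"delta_rot":[0,0,0],"gripper":0.4},{"slide":[0,2.2,-5.5],"delta_rot":[0,0,0],"gripper":0.4},{"slide":[0,2.2,-5.5],"delta_rot":[0,0,0],"gripper":0.4},{"slide":[0,1.2,-3],"delta_rot":[0,0,0],"gripper":0.4},{"slide":[0,0.5,-1.5],"delta_rot":[0,0,0],"gripper":0.4}]' 40
python3 -c "
from h import *
np.set_printoptions(suppress=True)
go(451,-102,60,90)
wrist('w9.png',dict(c=(451,-102,48)))
go(451,-102,60,90)"
```

```text
t: 21.65
tcp_pos: [451.1, -108.5, 161.9]
orientation: [-0.505, 0.506, -0.494, -0.494]
force: [-0.1, 0.0, -0.6]
grip_width: 59.6
t 21.65 tcp [ 451.1 -108.5  161.9] yaw 90.0 grip 59.6 q6 -0.24 F [-0.1  0.  -0.6]
drot [ 0.    -0.     0.023] slide now [10.18  0.24  0.65] slide after rot [10.19  0.01  0.65]
t 21.7 tcp [ 450.8 -109.4  162. ] yaw 90.0 grip 59.7 q6 -0.24 F [-0.6 -1.2 -0.3]
drot [-0.    -0.001  0.023] slide now [10.19  0.21  0.76] slide after rot [10.2  -0.02  0.74]
```

View pics/w9.png

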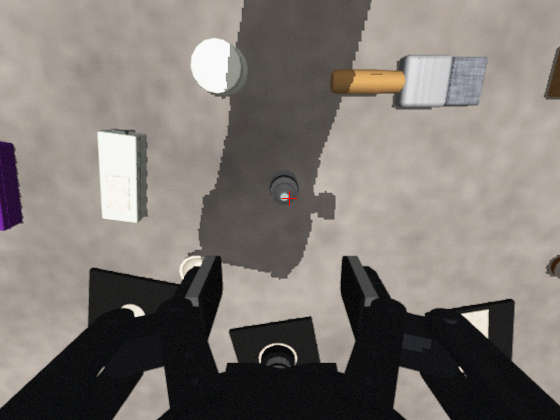

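```bash
python3 -m handwheel '[{"slide":[1.5,0,0.5],"delta_rot":[0,0,0.023],"gripper":0.4},{"slide":[3,0,0],"delta_rot":[0,0,0],"gripper":0.4},{"slide":[3,0,0],"delta_rot":[0,0,0],"gripper":0.4},{"slide":[3,0,0],"delta_rot":[0,0,0],"gripper":0.4},{"slide":[1.5,0,0],"delta_rot":[0,0,0],"gripper":0.4},{"slide":[0.5,0,0],"delta_rot":[0,0,0],"gripper":0.4},{"slide":[0,0,0],"delta_rot":[0,0,0],"gripper":0.4},{"slide":[0,0,0],"delta_rot":[0,0,0],"gripper":0.4},{"slide":[0,0,0],"delta_rot":[0,0,0],"gripper":0.4},{"slide":[0,0,0],"delta_rot":[0,0,0],"gripper":0.4}]' 40
python3 -c "
from h import *
np.set_printoptions(suppress=True)
go(451,-104,6,90)
wrist('w10.png',dict(c=(451,-104,48)))"
```

```text
t: 22.95
tcp_pos: [454.8, -99.9, 33.8]
orientation: [-0.499, 0.502, -0.499, -0.501]
force: [-0.6, -0.1, -0.3]
grip_width: 59.9
t 22.95 tcp [454.8 -99.9  33.8] yaw 90.3 grip 59.9 q6 -0.22 F [-0.6 -0.1 -0.3]
drot [ 0.005 -0.001  0.001] slide now [ 2.78  0.38 -0.41] slide after rot [ 2.78  0.38 -0.41]
```

View pics/w10.png

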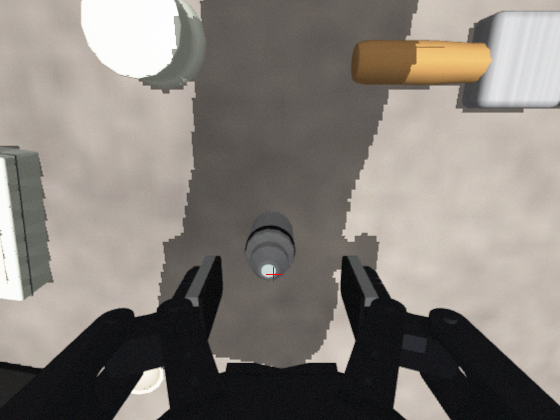

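```bash
python3 -m handwheel '[{"slide":[0,0.45,-0.5],"delta_rot":[0,0,0],"gripper":0.4},{"slide":[1.2,0,0],"delta_rot":[0,0,0],"gripper":0.4},{"slide":[1,0,0],"delta_rot":[0,0,0],"gripper":0.4},{"slide":[0.4,0,0],"delta_rot":[0,0,0],"gripper":0.4},{"slide":[0,0,0],"delta_rot":[0,0,0],"gripper":0.2},{"slide":[0,0,0],"delta_rot":[0,0,0],"gripper":-0.2},{"slide":[0,0,0],"delta_rot":[0,0,0],"gripper":-1},{"slide":[0,0,0],"delta_rot":[0,0,0],"gripper":-1},{"slide":[0,0,0],"delta_rot":[0,0,0],"gripper":-1},{"slide":[0,0,0],"delta_rot":[0,0,0],"gripper":-1}]' 40
python3 -c "
from h import *
np.set_printoptions(suppress=True)
go(606.3,-281.8,100,90)
wrist('w11.png')"
```

```text
t: 24.25
tcp_pos: [449.8, -105.4, 5.9]
orientation: [-0.499, 0.501, -0.499, -0.501]
force: [-0.2, 0.5, -1.6]
grip_width: 24.4
t 24.25 tcp [ 449.8 -105.4    5.9] yaw 90.3 grip 24.4 q6 -0.23 F [-0.2  0.5 -1.6]
drot [ 0.005 -0.001  0.   ] slide now [ -9.39 -15.57 -17.72] slide after rot [ -9.41 -15.65 -17.64]
```

View pics/w11.png

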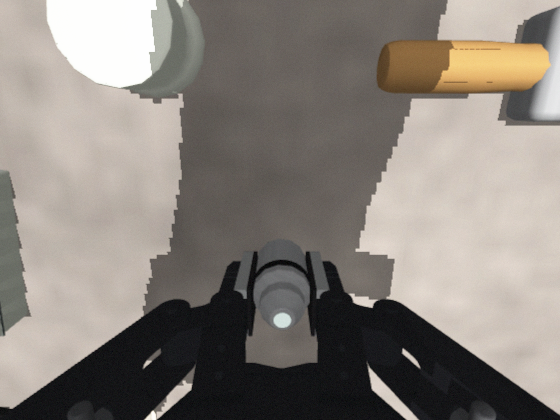

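```bash
python3 -c "
from h import *
s=bot.state(); c=camera('wrist'); print(ray(c,(282.5,320),48,s)-s['tcp_pos'])"
python3 -m handwheel '[{"slide":[-1,0,0],"delta_rot":[0,0,0],"gripper":-1},{"slide":[-3,0,0],"delta_rot":[0,0,0],"gripper":-1},{"slide":[-4,0,0],"delta_rot":[0,0,0],"gripper":-1},{"slide":[-2,-2,-2.3],"delta_rot":[0,0,0],"gripper":-1},{"slide":[0,-3.5,-4],"delta_rot":[0,0,0],"gripper":-1},{"slide":[0,-3.5,-4],"delta_rot":[0,0,0],"gripper":-1},{"slide":[0,-3.5,-4],"delta_rot":[0,0,0],"gripper":-1},{"slide":[0,-2,-2.3],"delta_rot":[0,0,0],"gripper":-1},{"slide":[0,-1,-1],"delta_rot":[0,0,0],"gripper":-1},{"slide":[0,0,0],"delta_rot":[0,0,0],"gripper":-1}]' 40
python3 -c "
from h import *
np.set_printoptions(suppress=True)
go(606.3,-281.8,60,90)
wrist('w12.png',dict(p=(606.3,-281.8,6)))"
```

```text
[-0.05414622  0.24554174 42.11834625]
t: 25.6
tcp_pos: [610.8, -286.2, 115.9]
orientation: [-0.499, 0.503, -0.498, -0.499]
force: [0.0, 0.5, -1.9]
grip_width: 24.2
t 25.6 tcp [ 610.8 -286.2  115.9] yaw 90.3 grip 24.2 q6 -0.44 F [ 0.   0.5 -1.9]
drot [ 0.006 -0.003  0.005] slide now [5.59 0.48 0.46] slide after rot [5.59 0.45 0.44]
```

View pics/w12.png

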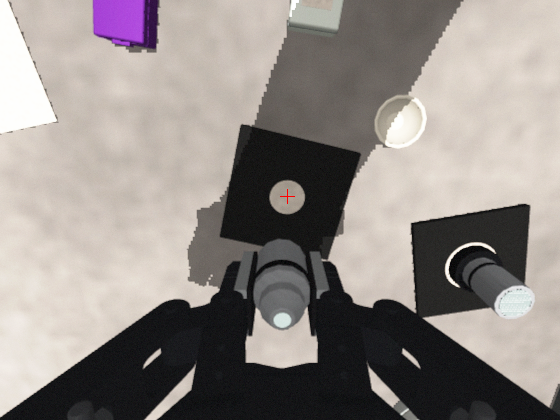

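```bash
python3 -m handwheel '[{"slide":[0.5,0.45,0.45],"delta_rot":[0,0,0.005],"gripper":-1},{"slide":[3,0,0],"delta_rot":[0,0,0],"gripper":-1},{"slide":[3,0,0],"delta_rot":[0,0,0],"gripper":-1},{"slide":[1.5,0,0],"delta_rot":[0,0,0],"gripper":-1},{"slide":[0.5,0,0],"delta_rot":[0,0,0],"gripper":-1},{"slide":[0.3,0,0],"delta_rot":[0,0,0],"gripper":-1},{"slide":[0,0,0],"delta_rot":[0,0,0],"gripper":-1},{"slide":[0,0,0],"delta_rot":[0,0,0],"gripper":-1},{"slide":[0,0,0],"delta_rot":[0,0,0],"gripper":-1},{"slide":[0,0,0],"delta_rot":[0,0,0],"gripper":-1}]' 40
python3 -c "
from h import *
np.set_printoptions(suppress=True)
go(606.3,-281.8,12,90)"
```

```text
t: 26.9
tcp_pos: [604.7, -277.8, 31.2]
orientation: [-0.498, 0.505, -0.498, -0.5]
force: [-0.2, 0.3, -0.9]
grip_width: 24.4
t 26.9 tcp [ 604.7 -277.8   31.2] yaw 90.5 grip 24.4 q6 -0.44 F [-0.2  0.3 -0.9]
drot [ 0.009 -0.005  0.005] slide now [ 1.93 -0.15 -0.39] slide after rot [ 1.92 -0.16 -0.4 ]
```

```bash
python3 -m handwheel '[{"slide":[0.4,-0.15,-0.4],"delta_rot":[0.009,-0.005,0.005],"gripper":-1},{"slide":[0.5,0,0],"delta_rot":[0,0,0],"gripper":-1},{"slide":[0.4,0,0],"delta_rot":[0,0,0],"gripper":-1},{"slide":[0.2,0,0],"delta_rot":[0,0,0],"gripper":-1},{"slide":[0.2,0,0],"delta_rot":[0,0,0],"gripper":-1},{"slide":[0,0,0],"delta_rot":[0,0,0],"gripper":-1},{"slide":[0,0,0],"delta_rot":[0,0,0],"gripper":-1},{"slide":[0,0,0],"delta_rot":[0,0,0],"gripper":-1},{"slide":[0,0,0],"delta_rot":[0,0,0],"gripper":-1},{"slide":[0,0,0],"delta_rot":[0,0,0],"gripper":-1}]' 40
python3 -c "
from h import *
np.set_printoptions(suppress=True)
go(606.3,-281.8,12,90)"
```

```text
t: 28.15
tcp_pos: [606.3, -282.2, 13.0]
orientation: [0.5, -0.499, 0.5, 0.5]
force: [0.6, -0.7, -1.1]
grip_width: 24.1
t 28.15 tcp [ 606.3 -282.2   13. ] yaw 90.0 grip 24.1 q6 -0.44 F [ 0.6 -0.7 -1.1]
drot [-0.001  0.001 -0.001] slide now [0.1  0.   0.04] slide after rot [0.1  0.   0.04]
```

```bash
python3 -m handwheel '[{"slide":[0.1,0,0],"delta_rot":[0,0,0],"gripper":-1},{"slide":[0,0,0],"delta_rot":[0,0,0],"gripper":-1},{"slide":[0,0,0],"delta_rot":[0,0,0],"gripper":-0.1},{"slide":[0,0,0],"delta_rot":[0,0,0],"gripper":0.2},{"slide":[0,0,0],"delta_rot":[0,0,0],"gripper":0.4},{"slide":[0,0,0],"delta_rot":[0,0,0],"gripper":0.4},{"slide":[0,0,0],"delta_rot":[0,0,0],"gripper":0.4},{"slide":[-1,0,0],"delta_rot":[0,0,0],"gripper":0.4},{"slide":[-3,0,0],"delta_rot":[0,0,0],"gripper":0.4},{"slide":[-4,0,0],"delta_rot":[0,0,0],"gripper":0.4}]' 40
python3 -c "
from h import *
np.set_printoptions(suppress=True)
go(440.8,-258,100,83)
wrist('w13.png',dict(p=(606.3,-281.8,6),c=(606.3,-281.8,54),b=(440.8,-258,24)))"
```

```text
t: 29.4
tcp_pos: [604.6, -281.4, 91.8]
orientation: [0.499, -0.498, 0.501, 0.502]
force: [0.3, -0.8, 1.3]
grip_width: 60.2
t 29.4 tcp [ 604.6 -281.4   91.8] yaw 90.0 grip 60.2 q6 -0.44 F [ 0.3 -0.8  1.3]
drot [ 0.122  0.003 -0.006] slide now [-0.72 16.39  2.33] slide after rot [-0.82 16.54  0.32]
```

View pics/w13.png

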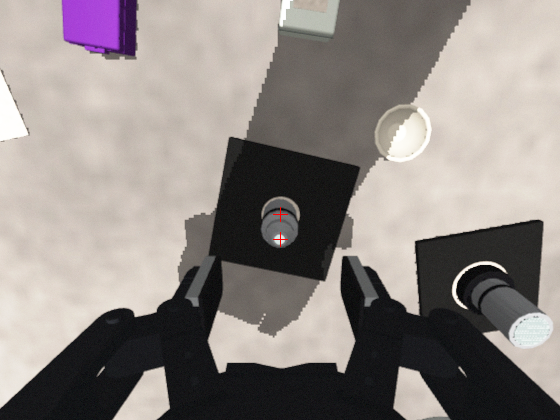

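```bash
python3 -m handwheel '[{"slide":[-3,0,0],"delta_rot":[0,0,0],"gripper":0.4},{"slide":[0,2.4,0.3],"delta_rot":[0,0,0],"gripper":0.5},{"slide":[0,4,0.6],"delta_rot":[0,0,0],"gripper":0.5},{"slide":[0,4,0.6],"delta_rot":[0,0,0],"gripper":0.5},{"slide":[0,4,0.6],"delta_rot":[0,0,0],"gripper":0.5},{"slide":[0,2,0.3],"delta_rot":[0,0,0],"gripper":0.5},{"slide":[0,0,0],"delta_rot":[0.122,0,0],"gripper":0.5},{"slide":[0,0,0],"delta_rot":[0,0,0],"gripper":0.5},{"slide":[0,0,0],"delta_rot":[0,0,0],"gripper":0.5},{"slide":[0,0,0],"delta_rot":[0,0,0],"gripper":0.5}]' 40
python3 -c "
from h import *
np.set_printoptions(suppress=True)
go(440.8,-258,30,83)
s,c=wrist('w14.png',dict(b=(440.8,-258,24)))
P=cloud(c,s).reshape(-1,3); q=P[(P[:,2]>19)&(P[:,2]<29)&(abs(P[:,0]-441)<60)&(abs(P[:,1]+258)<45)]
r=cv2.minAreaRect(q[:,:2].astype(np.float32)); print(len(q),r)"
```

```text
t: 30.7
tcp_pos: [441.2, -259.1, 137.6]
orientation: [0.531, -0.474, 0.527, 0.463]
force: [-0.6, -0.1, -0.4]
grip_width: 63.9
t 30.7 tcp [ 441.2 -259.1  137.6] yaw 83.1 grip 63.9 q6 -0.41 F [-0.6 -0.1 -0.4]
drot [ 0.001 -0.006  0.016] slide now [10.76  0.22  0.16] slide after rot [10.76  0.05  0.1 ]
3665 ((439.2212829589844, -259.7041015625), (33.480995178222656, 86.55906677246094), 82.0269775390625)
```

View pics/w14.png

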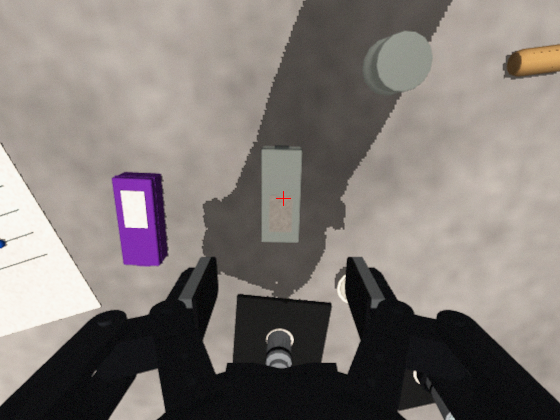

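The box's long side runs vertically in view, centred near (281,195), which fits the depth rectangle of 33.5x86.6 mm. I'll descend.

```bash
python3 -m handwheel '[{"slide":[2,0.1,0],"delta_rot":[0.015,-0.006,0.016],"gripper":0.5},{"slide":[3,0,0],"delta_rot":[0,0,0],"gripper":0.5},{"slide":[3,0,0],"delta_rot":[0,0,0],"gripper":0.5},{"slide":[2,0,0],"delta_rot":[0,0,0],"gripper":0.5},{"slide":[1,0,0],"delta_rot":[0,0,0],"gripper":0.5},{"slide":[0,0,0],"delta_rot":[0,0,0],"gripper":0.5},{"slide":[0,0,0],"delta_rot":[0,0,0],"gripper":0.5},{"slide":[0,0,0],"delta_rot":[0,0,0],"gripper":0.5},{"slide":[0,0,0],"delta_rot":[0,0,0],"gripper":0.5},{"slide":[0,0,0],"delta_rot":[0,0,0],"gripper":0.5}]' 40
python3 -c "
from h import *
np.set_printoptions(suppress=True)
go(439.5,-259.5,5,82.2)"
```

```text
t: 32.0
tcp_pos: [440.4, -258.6, 19.6]
orientation: [0.532, -0.463, 0.534, 0.467]
force: [-0.1, 0.4, -0.3]
grip_width: 64.4
t 32.0 tcp [ 440.4 -258.6   19.6] yaw 82.2 grip 64.4 q6 -0.39 F [-0.1  0.4 -0.3]
drot [-0.001  0.002 -0.006] slide now [ 1.46  0.07 -0.1 ] slide after rot [ 1.46  0.08 -0.1 ]
```

```bash
python3 -m handwheel '[{"slide":[0.6,0.07,-0.1],"delta_rot":[0,0,-0.006],"gripper":0.5},{"slide":[0.5,0,0],"delta_rot":[0,0,0],"gripper":0.5},{"slide":[0.3,0,0],"delta_rot":[0,0,0],"gripper":0.5},{"slide":[0,0,0],"delta_rot":[0,0,0],"gripper":0.2},{"slide":[0,0,0],"delta_rot":[0,0,0],"gripper":0},{"slide":[0,0,0],"delta_rot":[0,0,0],"gripper":-1},{"slide":[0,0,0],"delta_rot":[0,0,0],"gripper":-1},{"slide":[0,0,0],"delta_rot":[0,0,0],"gripper":-1},{"slide":[0,0,0],"delta_rot":[0,0,0],"gripper":-1},{"slide":[0,0,0],"delta_rot":[0,0,0],"gripper":-1}]' 40
python3 -c "
from h import *
np.set_printoptions(suppress=True)
go(646.6,119.3,100,101.7)
s,c=wrist('w15.png')
P=cloud(c,s).reshape(-1,3); q=P[(P[:,2]>19)&(P[:,2]<29)&(abs(P[:,0]-441)<60)&(abs(P[:,1]+258)<19)]
print(len(q),cv2.minAreaRect(q[:,:2].astype(np.float32)))"
```

```text
t: 33.25
tcp_pos: [439.5, -259.6, 4.9]
orientation: [0.534, -0.464, 0.532, 0.465]
force: [-0.2, 0.8, -0.9]
grip_width: 33.3
t 33.25 tcp [ 439.5 -259.6    4.9] yaw 82.2 grip 33.3 q6 -0.4 F [-0.2  0.8 -0.9]
drot [-0.341  0.002  0.001] slide now [ -9.41 -15.36  40.38] slide after rot [ -9.51 -27.96  32.9 ]
11867 ((439.231689453125, -259.51934814453125), (38.422874450683594, 86.84352111816406), 81.26558685302734)
```

View pics/w15.png

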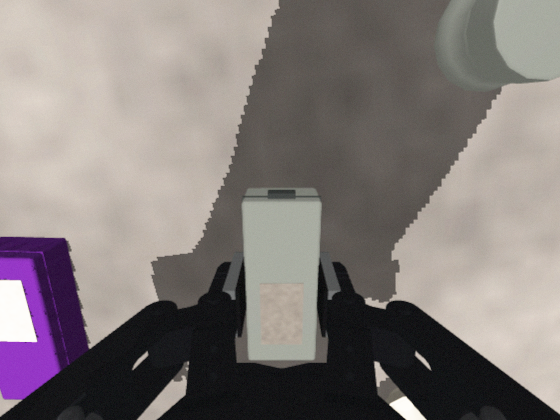

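```bash
python3 -m handwheel '[{"slide":[-1,0,0],"delta_rot":[0,0,0],"gripper":-1},{"slide":[-3,0,0],"delta_rot":[0,0,0],"gripper":-1},{"slide":[-4,0,0],"delta_rot":[0,0,0],"gripper":-1},{"slide":[-2,-1,2.4],"delta_rot":[0,0,0],"gripper":-1},{"slide":[0,-1.9,5],"delta_rot":[0,0,0],"gripper":-1},{"slide":[0,-1.9,5],"delta_rot":[0,0,0],"gripper":-1},{"slide":[0,-1.9,5],"delta_rot":[0,0,0],"gripper":-1},{"slide":[0,-1.9,5],"delta_rot":[0,0,0],"gripper":-1},{"slide":[0,-1.9,5],"delta_rot":[0,0,0],"gripper":-1},{"slide":[0,-1.9,5],"delta_rot":[0,0,0],"gripper":-1}]' 40
python3 -c "
from h import *
np.set_printoptions(suppress=True)
go(646.6,119.3,80,101.7)"
```

```text
t: 34.55
tcp_pos: [612.7, 49.3, 117.6]
orientation: [0.538, -0.465, 0.532, 0.46]
force: [0.7, -1.1, -0.8]
grip_width: 33.1
t 34.55 tcp [612.7  49.3 117.6] yaw 81.7 grip 33.1 q6 0.23 F [ 0.7 -1.1 -0.8]
drot [-0.349 -0.     0.01 ] slide now [ 3.8  -2.3   7.41] slide after rot [ 3.76 -4.73  6.16]
```

```bash
python3 -m handwheel '[{"slide":[0,-1.3,4],"delta_rot":[0,0,0],"gripper":-1},{"slide":[0,-0.9,3],"delta_rot":[0,0,0],"gripper":-1},{"slide":[0,0,0],"delta_rot":[-0.12,0,0],"gripper":-1},{"slide":[0,0,0],"delta_rot":[-0.12,0,0],"gripper":-1},{"slide":[0,0,0],"delta_rot":[-0.11,0,0.01],"gripper":-1},{"slide":[2,0,0],"delta_rot":[0,0,0],"gripper":-1},{"slide":[2,0,0],"delta_rot":[0,0,0],"gripper":-1},{"slide":[0,0,0],"delta_rot":[0,0,0],"gripper":-1},{"slide":[0,0,0],"delta_rot":[0,0,0],"gripper":-1},{"slide":[0,0,0],"delta_rot":[0,0,0],"gripper":-1}]' 40
python3 -c "
from h import *
np.set_printoptions(suppress=True)
go(646.6,119.3,11,101.7)
wrist('w16.png',dict(p=(646.6,119.3,6)))"
```

```text
t: 35.8
tcp_pos: [648.7, 123.7, 84.3]
orientation: [-0.442, 0.555, -0.44, -0.551]
force: [0.3, -0.3, -0.5]
grip_width: 33.1
t 35.8 tcp [648.7 123.7  84.3] yaw 102.8 grip 33.1 q6 -0.04 F [ 0.3 -0.3 -0.5]
drot [ 0.02  -0.001  0.006] slide now [ 7.33  0.34 -0.37] slide after rot [ 7.33  0.29 -0.39]
```

View pics/w16.png

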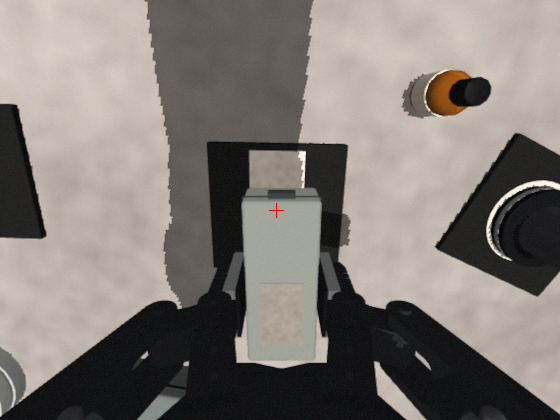

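```bash
python3 -m handwheel '[{"slide":[0.5,0.3,-0.38],"delta_rot":[0.02,0,0.006],"gripper":-1},{"slide":[2,0,0],"delta_rot":[0,0,0],"gripper":-1},{"slide":[2,0,0],"delta_rot":[0,0,0],"gripper":-1},{"slide":[1,0,0],"delta_rot":[0,0,0],"gripper":-1},{"slide":[0.5,0,0],"delta_rot":[0,0,0],"gripper":-1},{"slide":[0.2,0,0],"delta_rot":[0,0,0],"gripper":-1},{"slide":[0,0,0],"delta_rot":[0,0,0],"gripper":-1},{"slide":[0,0,0],"delta_rot":[0,0,0],"gripper":-1},{"slide":[0,0,0],"delta_rot":[0,0,0],"gripper":-1},{"slide":[0,0,0],"delta_rot":[0,0,0],"gripper":-1}]' 40
python3 -c "
from h import *
np.set_printoptions(suppress=True)
go(646.6,119.3,11,101.7)"
```

```text
t: 37.1
tcp_pos: [648.8, 118.5, 24.3]
orientation: [-0.449, 0.549, -0.447, -0.546]
force: [-0.4, 0.3, -0.3]
grip_width: 33.1
t 37.1 tcp [648.8 118.5  24.3] yaw 101.4 grip 33.1 q6 -0.02 F [-0.4  0.3 -0.3]
drot [-0.005 -0.002  0.006] slide now [1.33 0.21 0.13] slide after rot [1.33 0.2  0.13]
```

```bash
python3 -m handwheel '[{"slide":[0.5,0.2,0.1],"delta_rot":[0,0,0.006],"gripper":-1},{"slide":[0.3,0,0],"delta_rot":[0,0,0],"gripper":-1},{"slide":[0.3,0,0],"delta_rot":[0,0,0],"gripper":-1},{"slide":[0.15,0,0],"delta_rot":[0,0,0],"gripper":-1},{"slide":[0,0,0],"delta_rot":[0,0,0],"gripper":-1},{"slide":[0,0,0],"delta_rot":[0,0,0],"gripper":-1},{"slide":[0,0,0],"delta_rot":[0,0,0],"gripper":-1},{"slide":[0,0,0],"delta_rot":[0,0,0],"gripper":-1},{"slide":[0,0,0],"delta_rot":[0,0,0],"gripper":-1},{"slide":[0,0,0],"delta_rot":[0,0,0],"gripper":-1}]' 40
python3 -c "
from h import *
np.set_printoptions(suppress=True)
go(646.6,119.3,11,101.7)"
```

```text
t: 38.35
tcp_pos: [646.6, 119.1, 11.0]
orientation: [-0.447, 0.548, -0.448, -0.547]
force: [0.7, -0.1, -0.4]
grip_width: 33.3
t 38.35 tcp [646.6 119.1  11. ] yaw 101.4 grip 33.3 q6 -0.02 F [ 0.7 -0.1 -0.4]
drot [-0.004 -0.002 -0.001] slide now [ 0.   -0.01  0.02] slide after rot [ 0.   -0.01  0.02]
```

```bash
python3 -m handwheel '[{"slide":[0.05,0,0],"delta_rot":[0,0,0],"gripper":-1},{"slide":[0,0,0],"delta_rot":[0,0,0],"gripper":-1},{"slide":[0,0,0],"delta_rot":[0,0,0],"gripper":0},{"slide":[0,0,0],"delta_rot":[0,0,0],"gripper":0.3},{"slide":[0,0,0],"delta_rot":[0,0,0],"gripper":0.5},{"slide":[0,0,0],"delta_rot":[0,0,0],"gripper":0.5},{"slide":[0,0,0],"delta_rot":[0,0,0],"gripper":0.5},{"slide":[-1,0,0],"delta_rot":[0,0,0],"gripper":0.5},{"slide":[-3,0,0],"delta_rot":[0,0,0],"gripper":0.5},{"slide":[-4,0,0],"delta_rot":[0,0,0],"gripper":0.5}]' 40
python3 -m handwheel '[{"slide":[-4,0,0],"delta_rot":[0,0,0],"gripper":0.5},{"slide":[-4,0,0],"delta_rot":[0,0,0],"gripper":0.5},{"slide":[-4,4,0],"delta_rot":[0,0,0],"gripper":0.5},{"slide":[0,6,0],"delta_rot":[0,0,0],"gripper":0.5},{"slide":[0,6,0],"delta_rot":[0,0,0],"gripper":0.5},{"slide":[0,6,0],"delta_rot":[0,0,0],"gripper":0.5},{"slide":[0,6,0],"delta_rot":[0,0,0],"gripper":0.5},{"slide":[0,2,0],"delta_rot":[0,0,0],"gripper":0.5},{"slide":[0,0,0],"delta_rot":[0,0,0],"gripper":0.5},{"slide":[0,0,0],"delta_rot":[0,0,0],"gripper":0.5}]'
python3 - <<'E'
from h import *
np.set_printoptions(precision=1,suppress=True)
T=dict(objective=(606.3,-281.8,54,5),eyepiece=(670.9,-113,62,17),condenser=(613.2,310.7,60,19),slide_box=(646.6,119.3,30,60),bottle=(543,204,60,8),dish=(543,-197,16,25))
for n in ["scene","side"]:
    c=camera(n);P=cloud(c).reshape(-1,3)
    cv2.imwrite(f"pics/{n}_end.png",c["pixels"][:,:,::-1])
    for k,(x,y,z,r) in T.items():
        q=P[(abs(P[:,2]-z)<5)&(np.hypot(P[:,0]-x,P[:,1]-y)<r+18)]
        if len(q)>3: print(n,k,len(q),[np.round(v,1) for v in cv2.minAreaRect(q[:,:2].astype(np.float32))],"z",np.median(q[:,2]))
        else: print(n,k,"few")
E
```

```text
t: 39.6
tcp_pos: [644.5, 118.9, 90.0]
orientation: [0.445, -0.546, 0.45, 0.548]
force: [0.3, -0.3, 1.1]
grip_width: 64.1
t: 40.85
tcp_pos: [345.6, 58.6, 224.9]
orientation: [-0.451, 0.551, -0.444, -0.544]
force: [0.2, 0.1, 0.6]
grip_width: 64.3
scene objective 27 [array([ 608.2, -281.1]), array([12.1, 13.6]), np.float64(19.4)] z 52.24819243898196
scene eyepiece 104 [array([ 671.5, -111.3]), array([28.1, 27.9]), np.float64(29.3)] z 61.66572196696404
scene condenser 109 [array([615.7, 311.3]), array([36.5, 37.5]), np.float64(21.3)] z 59.99673076523516
scene slide_box 322 [array([648.9, 120.4]), array([84.7, 36.6]), np.float64(11.4)] z 29.46888010707619
scene bottle 18 [array([546.6, 201.7]), array([11.1, 13.6]), np.float64(30.7)] z 59.70628986377534
scene dish 67 [array([ 544.1, -194.7]), array([37.3, 37.4]), np.float64(82.9)] z 14.443411094827297
side objective 22 [array([ 603.8, -281.2]), array([19.1, 13.1]), np.float64(76.1)] z 52.05718277203755
side eyepiece 78 [array([ 669.6, -111.8]), array([27.8, 30.5]), np.float64(38.7)] z 62.80586331298997
side condenser 346 [array([613.5, 310.3]), array([36.7, 38.1]), np.float64(6.9)] z 60.785552838466
side slide_box 514 [array([645.6, 119.5]), array([85.6, 37.7]), np.float64(11.5)] z 30.723746946490394
side bottle 46 [array([543.2, 201.6]), array([13.4, 14. ]), np.float64(43.8)] z 59.97446649545202
side dish 74 [array([ 542.6, -197.3]), array([36.9, 39.5]), np.float64(2.9)] z 14.784888108721873
```

View pics/scene_end.png

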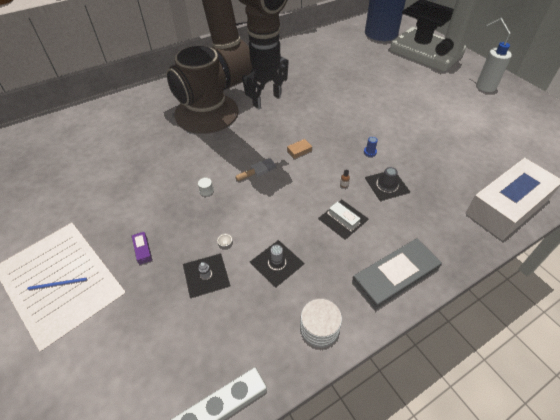

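View pics/side_end.png

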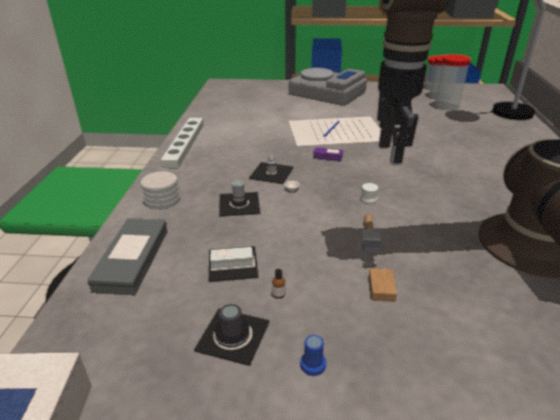

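Both pictures show all four parts upright and centred on their pads: objective (205,272), eyepiece (277,258), slide box (343,214) and condenser (388,182) in the scene view. The bottle (345,178) and dish (225,241) are where they were, and the arm is clear of everything. I'll hand it in.

```bash
python3 -c "
from cell import bot
print(bot.sign_off())"
```

```text
the job is handed in; nothing more can be done
None
```

All four parts are upright on their matching pads, and I handed the job in at about 41 s of the 106 s allowed; the sign-off gives no verdict.

- **Placement:** in the last depth check from the scene and side cameras, every part's centre was within about 3 mm of its pad's centre. The tops were at the heights expected on the pads.
- **Slide box:** its long side is at 11.4–11.5°, against about 11.7° for the rectangle.
- **Bystanders:** the oil bottle and dish were within a few mm of where I first measured them. The blue and purple look-alikes were not touched.
- **Disagreements and slips:**
  - The two fixed cameras differed from each other by 2–5 mm; the wrist camera agreed with their average.
  - Some moves ended up to about 11 mm off what I asked. In the first descent the eyepiece was nudged about 8 mm along the bench as it was gripped. I corrected the others from the measured pose before gripping or placing.

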